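# Lid the four wooden canisters

### The arm

A 6-joint arm with a two-finger parallel gripper is mounted at the origin on the work surface. World frame = base frame: x ahead of the robot, y to its left, z up, the work surface at z = 0. Lengths are in m, angles in rad, forces in N, time in s.
With the tool pointing down it reaches from about 0.35 to 0.975 m from the base axis. Payload 4.9 kg.
Tool frame: the origin (TCP) lies on the centre line of the jaws, within the pads' length; the fingertips stand 14 mm ahead of it and the grasp point (between the pads) lies 5 mm behind it; z points along the fingers, y is the line along which they close (so a half turn about z gives the same grasp; the last joint's range is limited). The gripper opens to 85 mm and grips with 20 to 120 N. Pads are 22 mm wide; open, the fingers measure 114 mm over their backs; the gripper's body (76 mm by 85 mm) begins 54 mm behind the grasp point. The pads swing forward as they close: fully open they stand 13 mm farther back than shut.
Start: joints at [1.048, 0.053, 1.613, -0, 1.476, -0.119], TCP at [0.246, 0.575, 0.245] pointing down, gripper open.
Joint ranges: [-3.01, 3.01], [-1.01, 2.22], [0.06, 2.58], [-1.02, 4.17], [0.09, 2.62], [-3.14, 3.14]. Speed limits (rad/s): [2.57, 2.57, 3.14, 3.14, 3.14, 3.14].

### API

Orientations are given as a unit quaternion [w, x, y, z].
In Python, from plant import * gives the robot as it stands.
- The arm moves only by the tool send_rows, never from a script. Its argument "steps" is a list of rows, each an object with "translation": the shift along the tool's x, y, z in cm, a list of three; "delta_rot": the turn, a rotation vector about the tool's x, y, z in rad, a list of three; "jaw": the finger opening in cm, from 0 to 8.54. In form: [{"translation": [dx, dy, dz], "delta_rot": [rx, ry, rz], "jaw": jaw}, ...]. A call has exactly 8 rows; each row is the pose to reach, as a shift and turn from the pose commanded when the call began, along the tool's axes at that moment; what a row does not reach only later rows make up. A row lasts 1/10 s, in which the tool goes at most 50 mm and 8.59 degrees, less where a joint would pass 70% of its speed; a pose out of reach is approached as far as the arm can. A call with a gripper value outside its range is refused whole. The fingers move at their own pace and stop on an object; the grip force is fixed at half the most. Time passes only in rows, so rows that repeat a pose let the fingers close, or fill a call up. It gives the time, the measured TCP pose, the force, the opening and the grip force at its end, in the units of the state.
- state(): the state, without advancing time (a new reading comes with each control period).
- grab_frame(name): name is "scene" or "top" or "wrist"; returns a dict with "pixels" (480x640x3 uint8, blue, green, red), "range_z" (480x640 float32, m along the optical axis (not along the pixel's ray), 0 where there is no reading), "fx", "fy", "cx", "cy" (pixels), "rvec" (rotation vector, rad) and "tvec" (3), from world to camera coordinates, as OpenCV has them. Camera axes: x right, y down, z forward; pixel columns grow to the right and rows downward; lengths in m; the calibration is good to about 2 mm. The wrist camera is an equidistant fisheye: a pixel r from the principal point sees the ray r / f radians off the axis. A picture is of the moment at which its call begins.
- job_done(): hands the job in; it is judged then, once.
The state is a dict: "time": time; "joint_pos": joint angles; "joint_vel": joint speeds; "joint_efforts": joint torques, N m; "tool_pos": TCP position; "tool_rot": TCP orientation; "contact_force": force on the tool from outside, world axes, zero at the start; "ft_torque": the same for the moment, N m; "gripper_width": opening from 0.0 (shut) to 1.0 (fully open); "grasp_force": force on a finger pad.
Only numpy, scipy, OpenCV 4.12 (cv2) and the standard library are available. Lean on these libraries where they do the work, as an engineer would, in place of code of your own. Each camera call takes 0.05 s, during which the arm holds its last target. There are 200 camera calls.

### The job

Four open wooden canisters (a small round, a large round, a small square and a large square one) stand among their lids: put on each canister the lid of its own shape and size, fully seated and centred, with the edges of the square lids lined up with their canisters. Leave every canister standing where it is, and leave the plain coaster and the loose drawer knob, which are not lids, where they lie.

Things in the scene. Friction and masses are not known exactly. Their poses are not given: they have to be found in the camera images.
- small_round_canister: The small round canister: an open, empty pot of plain pale wood, standing loose on the table, 50 mm diameter outside, 60 mm tall, mouth 36 mm in diameter. Origin: centre of its underside, z up.
- large_round_canister: The large round canister: an open, empty pot of plain pale wood, standing loose on the table, 72 mm diameter outside, 50 mm tall, mouth 56 mm in diameter. Origin: centre of its underside, z up.
- small_square_canister: The small square canister: an open, empty pot of plain pale wood, standing loose on the table, 48 mm by 48 mm outside, 68 mm tall, mouth 34 mm square. Origin: centre of its underside, z up; x, y square to its sides.
- large_square_canister: The large square canister: an open, empty pot of plain pale wood, standing loose on the table, 70 mm by 70 mm outside, 56 mm tall, mouth 54 mm square. Origin: centre of its underside, z up; x, y square to its sides.
- small_round_lid: Lid of the small round canister, lying right way up: pale wooden plate, 50 mm diameter, 8 mm thick, on a 6 mm deep plug (20 mm in diameter, 8 mm play all round), darker round knob in the middle, 18 mm diameter, 26 mm tall. Origin: centre of the plug's underside, z up (plate at 6 to 14 mm, knob 14 to 40 mm). Seated: origin 54 mm above the canister's.
- large_round_lid: Lid of the large round canister, lying right way up: pale wooden plate, 72 mm diameter, 8 mm thick, on a 6 mm deep plug (40 mm in diameter, 8 mm play all round), darker round knob in the middle, 18 mm diameter, 26 mm tall. Origin: centre of the plug's underside, z up (plate at 6 to 14 mm, knob 14 to 40 mm). Seated: origin 44 mm above the canister's.
- small_square_lid: Lid of the small square canister, lying right way up: pale wooden plate, 48 mm by 48 mm, 8 mm thick, on a 6 mm deep plug (18 mm square, 8 mm play all round), darker round knob in the middle, 18 mm diameter, 26 mm tall. Origin: centre of the plug's underside, z up (plate at 6 to 14 mm, knob 14 to 40 mm); x, y square to its sides. Seated: origin 62 mm above the canister's.
- large_square_lid: Lid of the large square canister, lying right way up: pale wooden plate, 70 mm by 70 mm, 8 mm thick, on a 6 mm deep plug (36 mm square, 9 mm play all round), darker round knob in the middle, 18 mm diameter, 26 mm tall. Origin: centre of the plug's underside, z up (plate at 6 to 14 mm, knob 14 to 40 mm); x, y square to its sides. Seated: origin 50 mm above the canister's.
- coaster: A plain round coaster of pale wood with a darker inlaid face and no knob, 80 mm in diameter, 8 mm thick, lying flat on the table; not a lid. Origin: centre of its underside.
- drawer_knob: A turned darker wooden drawer knob, mushroom-shaped, 38 mm in diameter, 32 mm tall, standing on its foot by itself; not a lid. Origin: centre of its underside.
Things that resemble listed ones, but are neither listed nor needed, are in the scene too. Leave any blue or green look-alike of the large_round_lid alone.

How it is judged:
By the outcome, as a careful person would: the job done as asked, in the order asked, and still so for the second after the job is handed in, with the robot touching nothing.
It also fails if it takes over 120 s, if anything falls off the work surface, if the arm or the gripper's body presses on something with over 40 N, if the wrist force passes 120 N, or if a joint passes its speed limit or range.

## Working session

There is one attempt and no reset: what is moved stays moved. The work goes in short steps, Python scripts to look and compute and a tool call to move; the robot and the scene stay as the last step left them, time stands still between calls to the robot, and variables do not carry over. Pictures are saved under pics/ and viewed, at most 14 in all, crops included, and the job is handed in when it is done.

Besides the shell and the picture viewer there is one more tool, called after ">>>" as name(argument=value, ...), one argument or row to a line, values as JSON. send_rows: Moves the arm, as the interface text tells. Its arguments: {"type":"object","properties":{"steps":{"type":"array","items":{"type":"object","properties":{"translation":{"type":"array","items":{"type":"number"}},"delta_rot":{"type":"array","items":{"type":"number"}},"jaw":{"type":"number"}}}}},"required":["steps"]}

```bash
mkdir -p pics; ls; cat > h.py <<'E'
from plant import *
import numpy as np, cv2
def load(n):
    d=np.load(f'{n}.npy',allow_pickle=True).item(); return d
def snap(cam,n):
    d=grab_frame(cam); np.save(n+'.npy',d,allow_pickle=True); cv2.imwrite(f'pics/{n}.png',d['pixels']); return d
def rays(d,uv,fish=False):
    uv=np.atleast_2d(np.asarray(uv,float)); R=cv2.Rodrigues(np.array(d['rvec'],float))[0]; t=np.array(d['tvec'],float).ravel()
    x=(uv[:,0]-d['cx'])/d['fx']; y=(uv[:,1]-d['cy'])/d['fy']
    if fish:
        th=np.hypot(x,y); s=np.where(th>1e-9,np.sin(th)/np.maximum(th,1e-9),1); c=np.c_[x*s,y*s,np.cos(th)]
    else: c=np.c_[x,y,np.ones(len(x))]
    return -R.T@t, c@R
def onplane(d,uv,z,fish=False):
    o,r=rays(d,uv,fish); return o+r*((z-o[2])/r[:,2])[:,None]
E
python3 - <<'E'
from h import *
for c in('top','scene','wrist'):
    d=snap(c,c+'0'); print(c,d['fx'],d['fy'],d['cx'],d['cy'],rays(d,[[320,240]])[0])
print(state())
E
```

```text
pics
top 622.4395292499566 622.4395292499566 314.8117675819347 241.24384452641996 [ 0.4183709  -0.085433    1.24023151]
scene 621.0285427208048 621.0285427208048 328.28490213862 234.76210024483058 [ 1.0140147  -0.77933996  1.15817206]
wrist 371.64829954431775 371.64829954431775 321.16177708559576 234.32022215305497 [0.17752675 0.60251332 0.37257988]
{'time': 0.15, 'joint_pos': array([ 1.04803203e+00,  5.31944393e-02,  1.61397933e+00, -2.25672321e-05,
        1.47599067e+00, -1.18978531e-01]), 'joint_vel': array([ 0.0025809 , -0.00156964, -0.00433264, -0.00051378,  0.00023164,
       -0.000306  ]), 'joint_efforts': array([ 7.11090761e-04, -3.94245028e+01, -3.70721018e+01, -1.15847670e-04,
        4.69035193e-03,  2.65365509e-05]), 'tool_pos': array([0.24532424, 0.57433701, 0.24435166]), 'tool_rot': array([-2.37206335e-04,  2.00523009e-01,  9.79688678e-01, -7.49322862e-04]), 'contact_force': array([ 0.02851158, -0.06760155, -0.41478442]), 'ft_torque': array([ 0.01720061, -0.0241558 ,  0.01083337]), 'grasp_force': 0.0, 'gripper_width': 0.9999526724940863}
```

View pics/top0.png

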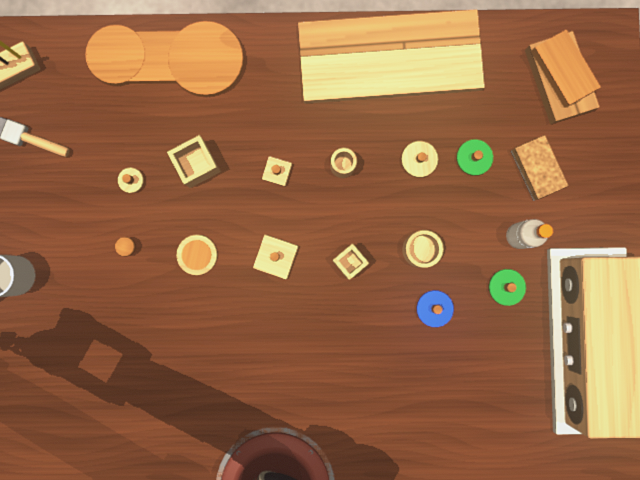

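View pics/scene0.png

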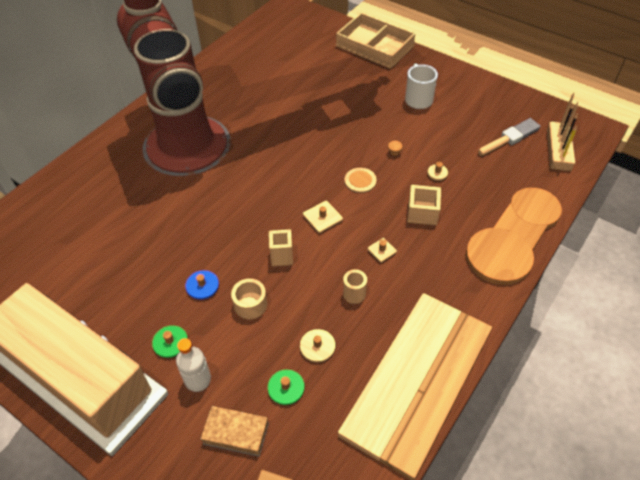

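The top view shows these, by pixel:
- **Top row:** small round lid (130,180), large square canister (193,160), small square lid (277,171), small round canister (344,161), large round lid (420,158).
- **Bottom row:** drawer knob (124,246), coaster (196,255), large square lid (275,257), small square canister (350,261), large round canister (424,249).
- **Look-alikes:** green and blue lids at right.

The scene view shows the same things.

```bash
cat >> h.py <<'E'
def cloud(d):
    v,u=np.mgrid[0:480,0:640]; o,r=rays(d,np.c_[u.ravel(),v.ravel()])
    P=(o+r*d['range_z'].reshape(-1,1)); P[d['range_z'].ravel()==0]=np.nan
    return P.reshape(480,640,3)
# top-view seeds
S=dict(srl=(130,180),lsc=(193,160),ssl=(277,171),src=(344,161),lrl=(420,158),lsl=(275,257),ssc=(350,261),lrc=(424,249))
def knobmask(d):
    h=cv2.cvtColor(d['pixels'],cv2.COLOR_BGR2HSV); return cv2.inRange(h,(5,120,120),(16,255,255))
def palemask(d):
    h=cv2.cvtColor(d['pixels'],cv2.COLOR_BGR2HSV); return cv2.inRange(h,(17,50,110),(32,200,255))
E
python3 - <<'E'
from h import *
t=load('top0'); s=load('scene0'); C=cloud(t); Cs=cloud(s)
for n,(u,v) in S.items():
    c0=onplane(t,(u,v),.03)[0]
    for nm,c in(('T',C),('S',Cs)):
        m=(np.hypot(c[...,0]-c0[0],c[...,1]-c0[1])<.06)&(c[...,2]>.005)&(c[...,2]<.1)
        P=c[m]; 
        if n[2]=='c':
            z=np.percentile(P[:,2],90); Q=P[np.abs(P[:,2]-z)<.006]
        else:
            z=np.median(P[:,2]); Q=P[np.abs(P[:,2]-z)<.005]
            K=P[P[:,2]>z+.015]; 
        q=(Q[:,:2]*1000).astype(np.float32)
        (ctr,sz,a)=cv2.minAreaRect(q); cc,r=cv2.minEnclosingCircle(q)
        print(n,nm,'z%.1f'%(z*1000),'rect',np.round(ctr,1),np.round(sz,1),round(a,1),'circ',np.round(cc,1),round(2*r,1), '' if n[2]=='c' else ('knob',np.round(K.mean(0)*1000,1) if len(K) else None, np.round(P[:,2].max()*1000,1)))
E
```

```text
srl T z14.5 rect [607.  281.4] [49.1 48.4] 85.7 circ [607.1 281.4] 50.7 ('knob', array([606.3, 280.2,  38.5]), np.float64(43.2))
srl S z14.3 rect [607.9 280.2] [48.3 52.2] 23.8 circ [608.9 279.9] 56.4 ('knob', array([608.8, 279.1,  36.8]), np.float64(44.5))
lsc T z57.5 rect [638.6 151.3] [71.3 70.6] 27.2 circ [637.4 151.3] 97.8 
lsc S z56.1 rect [639.8 150.3] [70.5 80.1] 28.2 circ [638.9 151. ] 99.5 
ssl T z13.9 rect [621.6  -9.2] [48.3 48.8] 73.0 circ [621.3  -9.3] 65.0 ('knob', array([620.7,  -9.1,  38.7]), np.float64(44.4))
ssl S z14.1 rect [625.1  -0.7] [70.1 49.9] 71.9 circ [625.9  -0. ] 81.6 ('knob', array([622.7, -11. ,  36.9]), np.float64(44.4))
src T z61.4 rect [ 632.3 -140.6] [49.4 48.1] 2.8 circ [ 631.8 -139.7] 50.5 
src S z59.9 rect [ 633.3 -142. ] [48.  51.2] 27.6 circ [ 631.2 -142.1] 54.5 
lrl T z14.1 rect [ 635.3 -291.9] [71.1 84.2] 79.1 circ [ 635.5 -282.6] 96.6 ('knob', array([ 641.2, -292.5,   39. ]), np.float64(45.0))
lrl S z13.8 rect [ 642.5 -294.6] [71.  71.9] 57.7 circ [ 640.8 -294.4] 75.1 ('knob', array([ 643.3, -295.4,   37.5]), np.float64(44.2))
lsl T z14.1 rect [451.   -4.5] [70.2 70. ] 70.2 circ [450.5  -5.2] 96.9 ('knob', array([450.9,  -5.1,  39.5]), np.float64(46.2))
lsl S z13.7 rect [451.8  -4.9] [72.7 73.6] 70.8 circ [451.6  -5.1] 96.8 ('knob', array([453.2,  -7.1,  37.3]), np.float64(45.5))
ssc T z69.8 rect [ 438.9 -150.1] [48.  48.3] 39.0 circ [ 438.8 -150.7] 66.0 
ssc S z68.5 rect [ 439.9 -150. ] [46.7 52.8] 38.4 circ [ 440.1 -150.6] 65.6 
lrc T z51.3 rect [ 461.4 -292. ] [72.  69.2] 89.4 circ [ 462.  -292.1] 72.0 
lrc S z50.3 rect [ 463.1 -292.8] [69.9 72.3] 32.7 circ [ 463.4 -292.2] 74.6
```

The two views agree to 1–2 mm and the heights match the text: plates at 14 mm, rims at 50, 56, 60 and 68 mm. I'll start with the small round lid.

```bash
cat > g.py <<'E'
import sys
from h import *
from scipy.spatial.transform import Rotation as R
def rel(x,y,z,ang):  # mm, closing-line angle deg
    s=state(); w,a,b,c=s['tool_rot']; T=R.from_quat([a,b,c,w])
    ya=T.as_matrix()[:,1]; cur=np.degrees(np.arctan2(ya[1],ya[0]))
    d=(ang-cur+90)%180-90; th=np.radians(cur+d); Y=np.array([np.cos(th),np.sin(th),0]); Z=np.array([0,0,-1.])
    G=R.from_matrix(np.c_[np.cross(Y,Z),Y,Z])
    return T.inv().apply(np.array([x,y,z])/10-s['tool_pos']*100),(T.inv()*G).as_rotvec(),cur
if __name__=='__main__':
    np.set_printoptions(suppress=True)
    for a in sys.argv[1:]:
        t,r,cur=rel(*map(float,a.split(','))); print(a,'t',np.round(t,2),'r',np.round(r,3),'cur',round(cur,1))
    s=state(); print('t=%.1f'%s['time'],'q',np.round(s['joint_pos'],2))
E
python3 g.py 607.5,281,120,67 607.5,281,32,67
```

```text
607.5,281,120,67 t [-44.83 -12.73  12.45] r [-0.002 -0.    -0.002] cur 66.9
607.5,281,32,67 t [-44.83 -12.71  21.25] r [-0.002 -0.    -0.002] cur 66.9
t=0.1 q [ 1.05  0.05  1.61 -0.    1.48 -0.12]
```

>>> send_rows(
  steps=[
    {"translation": [-44.8, -12.7, 0], "delta_rot": [0, 0, 0], "jaw": 5},
    {"translation": [-44.8, -12.7, 0], "delta_rot": [0, 0, 0], "jaw": 5},
    {"translation": [-44.8, -12.7, 0], "delta_rot": [0, 0, 0], "jaw": 5},
    {"translation": [-44.8, -12.7, 0], "delta_rot": [0, 0, 0], "jaw": 5},
    {"translation": [-44.8, -12.7, 0], "delta_rot": [0, 0, 0], "jaw": 5},
    {"translation": [-44.8, -12.7, 3], "delta_rot": [0, 0, 0], "jaw": 5},
    {"translation": [-44.8, -12.7, 8], "delta_rot": [0, 0, 0], "jaw": 5},
    {"translation": [-44.8, -12.7, 12.5], "delta_rot": [0, 0, 0], "jaw": 5},
  ],
)

```text
time: 0.95
tool_pos: [0.5473, 0.332, 0.1886]
tool_rot: [0.002, 0.201, 0.98, 0.002]
contact_force: [0.4, 0.4, -0.1]
gripper_width: 0.587
grasp_force: 0.0
```

>>> send_rows(
  steps=[
    {"translation": [0, 0, 0], "delta_rot": [0, 0, 0], "jaw": 5},
    {"translation": [0, 0, 0], "delta_rot": [0, 0, 0], "jaw": 5},
    {"translation": [0, 0, 0], "delta_rot": [0, 0, 0], "jaw": 5},
    {"translation": [0, 0, 0], "delta_rot": [0, 0, 0], "jaw": 5},
    {"translation": [0, 0, 0], "delta_rot": [0, 0, 0], "jaw": 5},
    {"translation": [0, 0, 0], "delta_rot": [0, 0, 0], "jaw": 5},
    {"translation": [0, 0, 0], "delta_rot": [0, 0, 0], "jaw": 5},
    {"translation": [0, 0, 0], "delta_rot": [0, 0, 0], "jaw": 5},
  ],
)

```text
time: 1.75
tool_pos: [0.5441, 0.3334, 0.1869]
tool_rot: [0.0, 0.2, 0.98, 0.0]
contact_force: [-0.4, 0.9, 0.6]
gripper_width: 0.584
grasp_force: 0.0
```

```bash
python3 g.py 607.5,281,80,67 607.5,281,32,67; python3 -c "
from h import *
d=snap('wrist','w1')"
```

```text
607.5,281,80,67 t [-7.89 -2.34 10.69] r [ 0.     0.    -0.002] cur 66.9
607.5,281,32,67 t [-7.89 -2.34 15.49] r [ 0.     0.    -0.002] cur 66.9
t=1.8 q [ 0.43  0.12  1.64 -0.    1.38 -0.73]
```

View pics/w1.png

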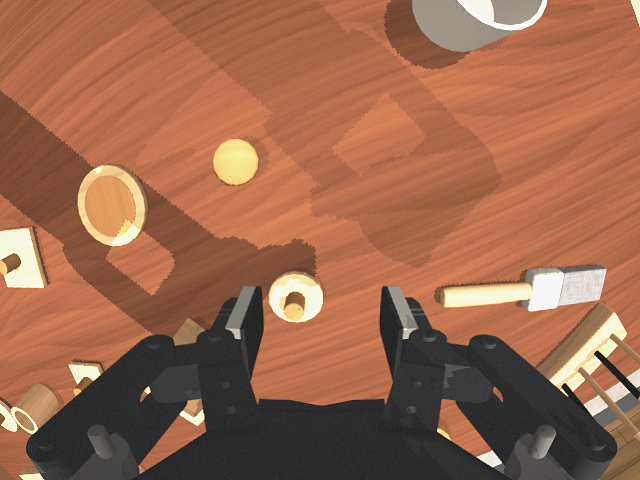

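The wrist view shows the small round lid with its knob at about (295,312), just to the left between the jaws, as expected before the rest of the move. I'll cross-check by casting that ray to z = 40 mm.

```bash
python3 -c "
from h import *
print(onplane(load('w1'),(294,313),.04,True)*1000, onplane(load('w1'),(296,296),.014,True)*1000)"
```

```text
[[606.86481677 280.55697662  40.        ]] [[603.94384966 281.9730136   14.        ]]
```

>>> send_rows(
  steps=[
    {"translation": [-4.0, -1.2, 3], "delta_rot": [0, 0, 0], "jaw": 5},
    {"translation": [-7.9, -2.3, 6], "delta_rot": [0, 0, 0], "jaw": 5},
    {"translation": [-7.9, -2.3, 8], "delta_rot": [0, 0, 0], "jaw": 5},
    {"translation": [-7.9, -2.3, 8], "delta_rot": [0, 0, 0], "jaw": 5},
    {"translation": [-7.9, -2.3, 8], "delta_rot": [0, 0, 0], "jaw": 5},
    {"translation": [-7.9, -2.3, 8], "delta_rot": [0, 0, 0], "jaw": 5},
    {"translation": [-7.9, -2.3, 8], "delta_rot": [0, 0, 0], "jaw": 5},
    {"translation": [-7.9, -2.3, 8], "delta_rot": [0, 0, 0], "jaw": 5},
  ],
)

```text
time: 2.6
tool_pos: [0.6082, 0.2818, 0.1084]
tool_rot: [0.001, 0.2, 0.98, 0.001]
contact_force: [-0.0, -0.3, 0.2]
gripper_width: 0.584
grasp_force: 0.0
```

```bash
python3 g.py 607.5,281,32,67
```

```text
607.5,281,32,67 t [ 0.05 -0.11  7.64] r [ 0.002  0.002 -0.001] cur 66.9
t=2.6 q [ 0.32  0.27  1.61 -0.    1.26 -0.84]
```

>>> send_rows(
  steps=[
    {"translation": [0, -0.1, 4], "delta_rot": [0, 0, 0], "jaw": 5},
    {"translation": [0, -0.1, 6.5], "delta_rot": [0, 0, 0], "jaw": 5},
    {"translation": [0, -0.1, 7.6], "delta_rot": [0, 0, 0], "jaw": 5},
    {"translation": [0, -0.1, 7.6], "delta_rot": [0, 0, 0], "jaw": 4},
    {"translation": [0, -0.1, 7.6], "delta_rot": [0, 0, 0], "jaw": 1},
    {"translation": [0, -0.1, 7.6], "delta_rot": [0, 0, 0], "jaw": 1},
    {"translation": [0, -0.1, 7.6], "delta_rot": [0, 0, 0], "jaw": 1},
    {"translation": [0, -0.1, 7.6], "delta_rot": [0, 0, 0], "jaw": 1},
  ],
)

```text
time: 3.4
tool_pos: [0.6089, 0.2806, 0.0331]
tool_rot: [0.002, 0.201, 0.98, 0.001]
contact_force: [-0.2, -1.1, 5.4]
gripper_width: 0.184
grasp_force: 58.7
```

```bash
python3 g.py 607.5,281,155,67 632.5,-141,155,67
```

```text
607.5,281,155,67 t [  0.11   0.01 -12.19] r [ 0.003  0.003 -0.002] cur 66.9
632.5,-141,155,67 t [-18.77 -37.82 -12.24] r [ 0.003  0.003 -0.002] cur 66.9
t=3.4 q [ 0.32  0.36  1.64  0.    1.14 -0.85]
```

>>> send_rows(
  steps=[
    {"translation": [0, 0, -4], "delta_rot": [0, 0, 0], "jaw": 1},
    {"translation": [0, 0, -8], "delta_rot": [0, 0, 0], "jaw": 1},
    {"translation": [-1, -2, -12.2], "delta_rot": [0, 0, 0], "jaw": 1},
    {"translation": [-3, -6, -12.2], "delta_rot": [0, 0, 0], "jaw": 1},
    {"translation": [-5, -10, -12.2], "delta_rot": [0, 0, 0], "jaw": 1},
    {"translation": [-7, -14, -12.2], "delta_rot": [0, 0, 0], "jaw": 1},
    {"translation": [-9, -18, -12.2], "delta_rot": [0, 0, 0], "jaw": 1},
    {"translation": [-11, -22, -12.2], "delta_rot": [0, 0, 0], "jaw": 1},
  ],
)

```text
time: 4.2
tool_pos: [0.6219, 0.0328, 0.153]
tool_rot: [0.0, 0.2, 0.98, 0.0]
contact_force: [0.3, 0.2, -0.1]
gripper_width: 0.187
grasp_force: 58.6
```

```bash
python3 g.py 632.5,-141,120,67
```

```text
632.5,-141,120,67 t [ -7.8  -15.57   3.3 ] r [ 0.     0.    -0.002] cur 66.9
t=4.2 q [-0.07  0.12  1.7  -0.    1.32 -1.23]
```

>>> send_rows(
  steps=[
    {"translation": [-2, -4, 0], "delta_rot": [0, 0, 0], "jaw": 1},
    {"translation": [-4, -8, 0], "delta_rot": [0, 0, 0], "jaw": 1},
    {"translation": [-6, -12, 0], "delta_rot": [0, 0, 0], "jaw": 1},
    {"translation": [-7.8, -15.5, 1], "delta_rot": [0, 0, 0], "jaw": 1},
    {"translation": [-7.8, -15.5, 3.3], "delta_rot": [0, 0, 0], "jaw": 1},
    {"translation": [-7.8, -15.5, 3.3], "delta_rot": [0, 0, 0], "jaw": 1},
    {"translation": [-7.8, -15.5, 3.3], "delta_rot": [0, 0, 0], "jaw": 1},
    {"translation": [-7.8, -15.5, 3.3], "delta_rot": [0, 0, 0], "jaw": 1},
  ],
)

```text
time: 5.0
tool_pos: [0.6335, -0.1379, 0.1209]
tool_rot: [0.001, 0.2, 0.98, -0.0]
contact_force: [0.2, -0.6, 0.7]
gripper_width: 0.184
grasp_force: 58.7
```

```bash
python3 g.py 633,-141.5,87,67; python3 -c "
from h import *
d=snap('wrist','w2')"
```

```text
633,-141.5,87,67 t [-0.09 -0.35  3.39] r [ 0.     0.001 -0.001] cur 66.9
t=5.0 q [-0.33  0.21  1.66  0.    1.27 -1.5 ]
```

View pics/w2.png

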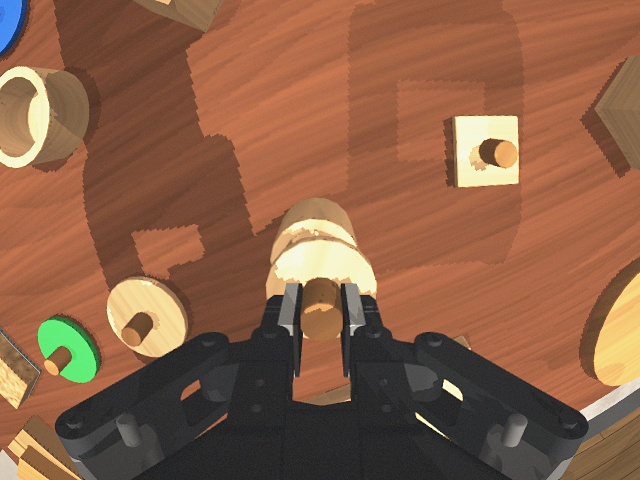

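The lid hangs level in the jaws just above the small round canister, with the knob at about (321,308) and the canister rim behind it at about (315,225). Now I lower it.

>>> send_rows(
  steps=[
    {"translation": [-0.1, -0.35, 0.5], "delta_rot": [0, 0, 0], "jaw": 1},
    {"translation": [-0.1, -0.35, 1], "delta_rot": [0, 0, 0], "jaw": 1},
    {"translation": [-0.1, -0.35, 1.6], "delta_rot": [0, 0, 0], "jaw": 1},
    {"translation": [-0.1, -0.35, 2.2], "delta_rot": [0, 0, 0], "jaw": 1},
    {"translation": [-0.1, -0.35, 2.8], "delta_rot": [0, 0, 0], "jaw": 1},
    {"translation": [-0.1, -0.35, 3.3], "delta_rot": [0, 0, 0], "jaw": 1},
    {"translation": [-0.1, -0.35, 3.4], "delta_rot": [0, 0, 0], "jaw": 1},
    {"translation": [-0.1, -0.35, 3.4], "delta_rot": [0, 0, 0], "jaw": 1},
  ],
)

```text
time: 5.85
tool_pos: [0.6333, -0.1424, 0.0871]
tool_rot: [0.001, 0.201, 0.98, 0.0]
contact_force: [-2.3, -0.1, 5.9]
gripper_width: 0.186
grasp_force: 59.4
```

```bash
python3 g.py 633,-141.5,87,67
```

```text
633,-141.5,87,67 t [0.06 0.07 0.01] r [ 0.     0.001 -0.002] cur 66.9
t=5.8 q [-0.34  0.25  1.67  0.    1.22 -1.5 ]
```

>>> send_rows(
  steps=[
    {"translation": [0, 0, 0], "delta_rot": [0, 0, 0], "jaw": 2.5},
    {"translation": [0, 0, 0], "delta_rot": [0, 0, 0], "jaw": 3.5},
    {"translation": [0, 0, 0], "delta_rot": [0, 0, 0], "jaw": 5},
    {"translation": [0, 0, 0], "delta_rot": [0, 0, 0], "jaw": 5},
    {"translation": [0, 0, -2], "delta_rot": [0, 0, 0], "jaw": 5},
    {"translation": [0, 0, -5], "delta_rot": [0, 0, 0], "jaw": 5},
    {"translation": [0, 0, -8], "delta_rot": [0, 0, 0], "jaw": 5},
    {"translation": [0, 0, -8], "delta_rot": [0, 0, 0], "jaw": 5},
  ],
)

```text
time: 6.65
tool_pos: [0.6354, -0.1432, 0.1716]
tool_rot: [0.005, 0.201, 0.98, -0.001]
contact_force: [0.9, -0.0, 1.5]
gripper_width: 0.587
grasp_force: 0.0
```

```bash
python3 g.py 642,-293.5,110,67 642,-293.5,32,67
```

```text
642,-293.5,110,67 t [ -6.45 -13.57   6.22] r [ 0.001  0.01  -0.002] cur 66.9
642,-293.5,32,67 t [ -6.37 -13.57  14.02] r [ 0.001  0.01  -0.002] cur 66.9
t=6.7 q [-0.34  0.16  1.62  0.    1.35 -1.5 ]
```

>>> send_rows(
  steps=[
    {"translation": [-2, -4, 0], "delta_rot": [0, 0, 0], "jaw": 5},
    {"translation": [-4, -8, 0], "delta_rot": [0, 0, 0], "jaw": 5},
    {"translation": [-6, -12, 1], "delta_rot": [0, 0, 0], "jaw": 5},
    {"translation": [-6.4, -13.6, 4], "delta_rot": [0, 0, 0], "jaw": 5},
    {"translation": [-6.4, -13.6, 6.2], "delta_rot": [0, 0, 0], "jaw": 5},
    {"translation": [-6.4, -13.6, 6.2], "delta_rot": [0, 0, 0], "jaw": 5},
    {"translation": [-6.4, -13.6, 6.2], "delta_rot": [0, 0, 0], "jaw": 5},
    {"translation": [-6.4, -13.6, 6.2], "delta_rot": [0, 0, 0], "jaw": 5},
  ],
)

```text
time: 7.45
tool_pos: [0.6388, -0.2923, 0.1053]
tool_rot: [0.001, 0.2, 0.98, -0.0]
contact_force: [0.3, -1.0, 1.2]
gripper_width: 0.589
grasp_force: 0.0
```

```bash
python3 g.py 642,-293.5,32.5,67
```

```text
642,-293.5,32.5,67 t [-0.32  0.01  7.28] r [-0.     0.002 -0.002] cur 66.9
t=7.5 q [-0.53  0.34  1.53  0.    1.27 -1.7 ]
```

>>> send_rows(
  steps=[
    {"translation": [-0.3, 0, 3.5], "delta_rot": [0, 0, 0], "jaw": 5},
    {"translation": [-0.3, 0, 6], "delta_rot": [0, 0, 0], "jaw": 5},
    {"translation": [-0.3, 0, 7.2], "delta_rot": [0, 0, 0], "jaw": 5},
    {"translation": [-0.3, 0, 7.2], "delta_rot": [0, 0, 0], "jaw": 4},
    {"translation": [-0.3, 0, 7.2], "delta_rot": [0, 0, 0], "jaw": 1},
    {"translation": [-0.3, 0, 7.2], "delta_rot": [0, 0, 0], "jaw": 1},
    {"translation": [-0.3, 0, 7.2], "delta_rot": [0, 0, 0], "jaw": 1},
    {"translation": [-0.3, 0, 7.2], "delta_rot": [0, 0, 0], "jaw": 1},
  ],
)

```text
time: 8.25
tool_pos: [0.6421, -0.2944, 0.0343]
tool_rot: [0.002, 0.201, 0.98, -0.001]
contact_force: [-0.7, 0.6, 6.9]
gripper_width: 0.187
grasp_force: 59.0
```

```bash
python3 g.py 642,-293.5,110,67 462.5,-292,110,67
```

```text
642,-293.5,110,67 t [ 0.02  0.07 -7.57] r [-0.     0.004 -0.002] cur 66.9
462.5,-292,110,67 t [16.58 -6.84 -7.63] r [-0.     0.004 -0.002] cur 66.9
t=8.2 q [-0.54  0.43  1.54  0.    1.17 -1.7 ]
```

>>> send_rows(
  steps=[
    {"translation": [0, 0, -4], "delta_rot": [0, 0, 0], "jaw": 1},
    {"translation": [1, -0.4, -8], "delta_rot": [0, 0, 0], "jaw": 1},
    {"translation": [5, -2, -9], "delta_rot": [0, 0, 0], "jaw": 1},
    {"translation": [9.5, -4, -9], "delta_rot": [0, 0, 0], "jaw": 1},
    {"translation": [14, -6, -9], "delta_rot": [0, 0, 0], "jaw": 1},
    {"translation": [16.5, -6.9, -9], "delta_rot": [0, 0, 0], "jaw": 1},
    {"translation": [16.5, -6.9, -9], "delta_rot": [0, 0, 0], "jaw": 1},
    {"translation": [16.5, -6.9, -8], "delta_rot": [0, 0, 0], "jaw": 1},
  ],
)

```text
time: 9.05
tool_pos: [0.4628, -0.2932, 0.1133]
tool_rot: [0.002, 0.201, 0.98, -0.001]
contact_force: [1.6, 0.1, -0.3]
gripper_width: 0.187
grasp_force: 58.6
```

```bash
python3 g.py 462.7,-292.5,78.3,67
```

```text
462.7,-292.5,78.3,67 t [0.05 0.06 3.5 ] r [-0.001  0.004 -0.003] cur 66.8
t=9.1 q [-0.7  -0.01  1.91  0.    1.24 -1.87]
```

>>> send_rows(
  steps=[
    {"translation": [0, 0, 0.6], "delta_rot": [0, 0, 0], "jaw": 1},
    {"translation": [0, 0, 1.2], "delta_rot": [0, 0, 0], "jaw": 1},
    {"translation": [0, 0, 1.8], "delta_rot": [0, 0, 0], "jaw": 1},
    {"translation": [0, 0, 2.4], "delta_rot": [0, 0, 0], "jaw": 1},
    {"translation": [0, 0, 3.0], "delta_rot": [0, 0, 0], "jaw": 1},
    {"translation": [0, 0, 3.4], "delta_rot": [0, 0, 0], "jaw": 1},
    {"translation": [0, 0, 3.5], "delta_rot": [0, 0, 0], "jaw": 1},
    {"translation": [0, 0, 3.5], "delta_rot": [0, 0, 0], "jaw": 1},
  ],
)

```text
time: 9.85
tool_pos: [0.4623, -0.2924, 0.0783]
tool_rot: [0.0, 0.2, 0.98, 0.0]
contact_force: [-2.2, 2.8, 7.6]
gripper_width: 0.184
grasp_force: 59.5
```

```bash
python3 g.py 462.7,-292.5,78.3,67
```

```text
462.7,-292.5,78.3,67 t [-0.04  0.01 -0.  ] r [ 0.     0.    -0.002] cur 66.9
t=9.8 q [-0.7   0.03  1.93  0.    1.18 -1.87]
```

>>> send_rows(
  steps=[
    {"translation": [0, 0, 0], "delta_rot": [0, 0, 0], "jaw": 2.5},
    {"translation": [0, 0, 0], "delta_rot": [0, 0, 0], "jaw": 3.5},
    {"translation": [0, 0, 0], "delta_rot": [0, 0, 0], "jaw": 5},
    {"translation": [0, 0, 0], "delta_rot": [0, 0, 0], "jaw": 5},
    {"translation": [0, 0, -2], "delta_rot": [0, 0, 0], "jaw": 5},
    {"translation": [0, 0, -5], "delta_rot": [0, 0, 0], "jaw": 5},
    {"translation": [0, 0, -8], "delta_rot": [0, 0, 0], "jaw": 5},
    {"translation": [0, 0, -8], "delta_rot": [0, 0, 0], "jaw": 5},
  ],
)

```text
time: 10.65
tool_pos: [0.4642, -0.2942, 0.1621]
tool_rot: [0.004, 0.2, 0.98, -0.002]
contact_force: [1.3, 0.0, 0.7]
gripper_width: 0.589
grasp_force: 0.0
```

```bash
python3 g.py 622,-9.5,120,73 622,-9.5,160,73
```

```text
622,-9.5,120,73 t [-3.29 32.39  4.15] r [-0.003  0.009 -0.107] cur 66.9
622,-9.5,160,73 t [-3.32 32.38  0.15] r [-0.003  0.009 -0.107] cur 66.9
t=10.7 q [-0.7  -0.07  1.87  0.    1.32 -1.87]
```

>>> send_rows(
  steps=[
    {"translation": [-0.5, 4, 0], "delta_rot": [0, 0, -0.05], "jaw": 5},
    {"translation": [-1, 8.5, 0], "delta_rot": [0, 0, -0.1], "jaw": 5},
    {"translation": [-1.5, 13, 0], "delta_rot": [0, 0, -0.107], "jaw": 5},
    {"translation": [-2, 17.5, 0], "delta_rot": [0, 0, -0.107], "jaw": 5},
    {"translation": [-2.5, 22, 0], "delta_rot": [0, 0, -0.107], "jaw": 5},
    {"translation": [-3, 26.5, 0], "delta_rot": [0, 0, -0.107], "jaw": 5},
    {"translation": [-3.3, 31, 0], "delta_rot": [0, 0, -0.107], "jaw": 5},
    {"translation": [-3.3, 32.4, 3], "delta_rot": [0, 0, -0.107], "jaw": 5},
  ],
)

```text
time: 11.45
tool_pos: [0.624, -0.004, 0.1307]
tool_rot: [0.005, 0.146, 0.989, 0.001]
contact_force: [0.0, -0.4, 0.6]
gripper_width: 0.587
grasp_force: 0.0
```

>>> send_rows(
  steps=[
    {"translation": [0, 0, 0], "delta_rot": [0, 0, 0], "jaw": 5},
    {"translation": [0, 0, 0], "delta_rot": [0, 0, 0], "jaw": 5},
    {"translation": [0, 0, 0], "delta_rot": [0, 0, 0], "jaw": 5},
    {"translation": [0, 0, 0], "delta_rot": [0, 0, 0], "jaw": 5},
    {"translation": [0, 0, 0], "delta_rot": [0, 0, 0], "jaw": 5},
    {"translation": [0, 0, 0], "delta_rot": [0, 0, 0], "jaw": 5},
    {"translation": [0, 0, 0], "delta_rot": [0, 0, 0], "jaw": 5},
    {"translation": [0, 0, 0], "delta_rot": [0, 0, 0], "jaw": 5},
  ],
)

```text
time: 12.25
tool_pos: [0.6195, -0.0074, 0.1269]
tool_rot: [0.0, 0.148, 0.989, 0.0]
contact_force: [-0.0, 0.2, 1.1]
gripper_width: 0.582
grasp_force: 0.0
```

```bash
python3 g.py 622,-9.5,60,73 622,-9.5,32.5,73
```

```text
622,-9.5,60,73 t [-0.3  -0.13  6.69] r [ 0.  0. -0.] cur 73.0
622,-9.5,32.5,73 t [-0.3  -0.13  9.44] r [ 0.  0. -0.] cur 73.0
t=12.2 q [-0.13  0.14  1.73  0.    1.28 -1.41]
```

>>> send_rows(
  steps=[
    {"translation": [-0.3, -0.1, 4], "delta_rot": [0, 0, 0], "jaw": 5},
    {"translation": [-0.3, -0.1, 7.5], "delta_rot": [0, 0, 0], "jaw": 5},
    {"translation": [-0.3, -0.1, 9.4], "delta_rot": [0, 0, 0], "jaw": 5},
    {"translation": [-0.3, -0.1, 9.4], "delta_rot": [0, 0, 0], "jaw": 4},
    {"translation": [-0.3, -0.1, 9.4], "delta_rot": [0, 0, 0], "jaw": 1},
    {"translation": [-0.3, -0.1, 9.4], "delta_rot": [0, 0, 0], "jaw": 1},
    {"translation": [-0.3, -0.1, 9.4], "delta_rot": [0, 0, 0], "jaw": 1},
    {"translation": [-0.3, -0.1, 9.4], "delta_rot": [0, 0, 0], "jaw": 1},
  ],
)

```text
time: 13.05
tool_pos: [0.6232, -0.0092, 0.0344]
tool_rot: [0.001, 0.148, 0.989, 0.0]
contact_force: [-0.4, -0.7, 2.6]
gripper_width: 0.184
grasp_force: 58.6
```

```bash
python3 g.py 622,-9.5,150,73 439.5,-150,150,39
```

```text
622,-9.5,150,73 t [  0.07  -0.06 -11.56] r [ 0.     0.003 -0.   ] cur 73.0
439.5,-150,150,39 t [ 13.42 -18.83 -11.6 ] r [0.001 0.003 0.593] cur 73.0
t=13.1 q [-0.13  0.26  1.76  0.    1.12 -1.41]
```

>>> send_rows(
  steps=[
    {"translation": [0, 0, -4], "delta_rot": [0, 0, 0], "jaw": 1},
    {"translation": [0, 0, -8.5], "delta_rot": [0, 0, 0.1], "jaw": 1},
    {"translation": [1.5, -2, -11.6], "delta_rot": [0, 0, 0.2], "jaw": 1},
    {"translation": [4, -5.6, -11.6], "delta_rot": [0, 0, 0.3], "jaw": 1},
    {"translation": [6.5, -9.2, -11.6], "delta_rot": [0, 0, 0.4], "jaw": 1},
    {"translation": [9, -12.7, -11.6], "delta_rot": [0, 0, 0.5], "jaw": 1},
    {"translation": [11.5, -16.2, -11.6], "delta_rot": [0, 0, 0.593], "jaw": 1},
    {"translation": [13.4, -18.8, -11.6], "delta_rot": [0, 0, 0.593], "jaw": 1},
  ],
)

```text
time: 13.85
tool_pos: [0.4373, -0.1507, 0.1492]
tool_rot: [0.001, 0.431, 0.902, -0.0]
contact_force: [0.3, -0.3, -0.0]
gripper_width: 0.184
grasp_force: 58.7
```

>>> send_rows(
  steps=[
    {"translation": [0, 0, 0], "delta_rot": [0, 0, 0], "jaw": 1},
    {"translation": [0, 0, 0], "delta_rot": [0, 0, 0], "jaw": 1},
    {"translation": [0, 0, 0], "delta_rot": [0, 0, 0], "jaw": 1},
    {"translation": [0, 0, 0], "delta_rot": [0, 0, 0], "jaw": 1},
    {"translation": [0, 0, 0], "delta_rot": [0, 0, 0], "jaw": 1},
    {"translation": [0, 0, 0.5], "delta_rot": [0, 0, 0], "jaw": 1},
    {"translation": [0, 0, 1], "delta_rot": [0, 0, 0], "jaw": 1},
    {"translation": [0, 0, 1], "delta_rot": [0, 0, 0], "jaw": 1},
  ],
)

```text
time: 14.65
tool_pos: [0.4383, -0.1492, 0.1373]
tool_rot: [-0.001, 0.43, 0.903, 0.0]
contact_force: [0.1, 0.3, -0.6]
gripper_width: 0.184
grasp_force: 58.7
```

```bash
python3 g.py 440,-150,96.4,38.8; python3 -c "
from h import *
d=snap('wrist','w3')"
```

```text
440,-150,96.4,38.8 t [-0.18  0.08  4.09] r [-0.001 -0.002  0.004] cur 39.0
t=14.7 q [-0.49 -0.26  2.08 -0.    1.32 -1.17]
```

View pics/w3.png

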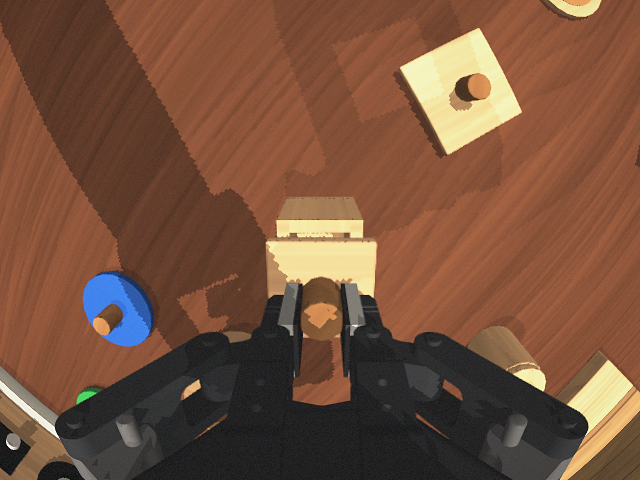

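The small square lid's front edge, at about (267–377, 240), runs parallel to the canister's rim, at about (277–363, 222). Lowering.

>>> send_rows(
  steps=[
    {"translation": [-0.2, 0.1, 0.8], "delta_rot": [0, 0, 0], "jaw": 1},
    {"translation": [-0.2, 0.1, 1.6], "delta_rot": [0, 0, 0], "jaw": 1},
    {"translation": [-0.2, 0.1, 2.3], "delta_rot": [0, 0, 0], "jaw": 1},
    {"translation": [-0.2, 0.1, 2.9], "delta_rot": [0, 0, 0], "jaw": 1},
    {"translation": [-0.2, 0.1, 3.5], "delta_rot": [0, 0, 0], "jaw": 1},
    {"translation": [-0.2, 0.1, 3.9], "delta_rot": [0, 0, 0], "jaw": 1},
    {"translation": [-0.2, 0.1, 4.1], "delta_rot": [0, 0, 0], "jaw": 1},
    {"translation": [-0.2, 0.1, 4.1], "delta_rot": [0, 0, 0], "jaw": 1},
  ],
)

```text
time: 15.5
tool_pos: [0.4408, -0.1505, 0.0974]
tool_rot: [-0.0, 0.43, 0.903, -0.0]
contact_force: [0.5, -0.6, -1.3]
gripper_width: 0.187
grasp_force: 58.7
```

```bash
python3 g.py 440,-150,96.4,39
```

```text
440,-150,96.4,39 t [ 0.09 -0.03  0.1 ] r [-0. -0.  0.] cur 39.0
t=15.5 q [-0.49 -0.2   2.11 -0.    1.23 -1.17]
```

>>> send_rows(
  steps=[
    {"translation": [0.05, 0, 0.1], "delta_rot": [0, 0, 0], "jaw": 1},
    {"translation": [0.05, 0, 0.15], "delta_rot": [0, 0, 0], "jaw": 1},
    {"translation": [0.05, 0, 0.15], "delta_rot": [0, 0, 0], "jaw": 2.5},
    {"translation": [0.05, 0, 0.15], "delta_rot": [0, 0, 0], "jaw": 3.5},
    {"translation": [0.05, 0, 0.15], "delta_rot": [0, 0, 0], "jaw": 5},
    {"translation": [0.05, 0, 0.15], "delta_rot": [0, 0, 0], "jaw": 5},
    {"translation": [0.05, 0, -2], "delta_rot": [0, 0, 0], "jaw": 5},
    {"translation": [0.05, 0, -6], "delta_rot": [0, 0, 0], "jaw": 5},
  ],
)

```text
time: 16.3
tool_pos: [0.4383, -0.149, 0.1548]
tool_rot: [-0.004, 0.43, 0.903, 0.0]
contact_force: [1.5, -0.6, -0.1]
gripper_width: 0.583
grasp_force: 0.0
```

```bash
python3 g.py 451.5,-5,160,70.4
```

```text
451.5,-5,160,70.4 t [10.36 10.09 -0.47] r [-0.001 -0.008 -0.548] cur 39.0
t=16.3 q [-0.49 -0.27  2.07 -0.    1.36 -1.17]
```

>>> send_rows(
  steps=[
    {"translation": [0.5, 0.5, -1], "delta_rot": [0, 0, -0.08], "jaw": 5},
    {"translation": [3, 3, -1], "delta_rot": [0, 0, -0.2], "jaw": 5},
    {"translation": [6, 6, -1], "delta_rot": [0, 0, -0.34], "jaw": 5},
    {"translation": [9, 9, -1], "delta_rot": [0, 0, -0.45], "jaw": 5},
    {"translation": [10.4, 10.1, 2], "delta_rot": [0, 0, -0.548], "jaw": 5},
    {"translation": [10.4, 10.1, 5], "delta_rot": [0, 0, -0.548], "jaw": 5},
    {"translation": [10.4, 10.1, 5], "delta_rot": [0, 0, -0.548], "jaw": 5},
    {"translation": [10.4, 10.1, 5], "delta_rot": [0, 0, -0.548], "jaw": 5},
  ],
)

```text
time: 17.1
tool_pos: [0.4534, -0.0059, 0.1077]
tool_rot: [-0.001, 0.17, 0.985, -0.0]
contact_force: [0.6, 0.1, 2.1]
gripper_width: 0.579
grasp_force: 0.0
```

```bash
python3 g.py 451.5,-5,32.5,70.4
```

```text
451.5,-5,32.5,70.4 t [0.2  0.02 7.52] r [-0.    -0.001  0.   ] cur 70.4
t=17.1 q [-0.18 -0.24  2.13 -0.    1.26 -1.41]
```

>>> send_rows(
  steps=[
    {"translation": [0.2, 0, 3.5], "delta_rot": [0, 0, 0], "jaw": 5},
    {"translation": [0.2, 0, 6], "delta_rot": [0, 0, 0], "jaw": 5},
    {"translation": [0.2, 0, 7.5], "delta_rot": [0, 0, 0], "jaw": 5},
    {"translation": [0.2, 0, 7.5], "delta_rot": [0, 0, 0], "jaw": 4},
    {"translation": [0.2, 0, 7.5], "delta_rot": [0, 0, 0], "jaw": 1},
    {"translation": [0.2, 0, 7.5], "delta_rot": [0, 0, 0], "jaw": 1},
    {"translation": [0.2, 0, 7.5], "delta_rot": [0, 0, 0], "jaw": 1},
    {"translation": [0.2, 0, 7.5], "delta_rot": [0, 0, 0], "jaw": 1},
  ],
)

```text
time: 17.9
tool_pos: [0.4537, -0.0057, 0.0351]
tool_rot: [0.002, 0.17, 0.985, -0.0]
contact_force: [-0.8, -1.7, 6.5]
gripper_width: 0.186
grasp_force: 58.8
```

```bash
python3 g.py 451.5,-5,130,70.4 639.5,151,130,27.4
```

```text
451.5,-5,130,70.4 t [ 0.19 -0.   -9.49] r [0.    0.004 0.   ] cur 70.4
639.5,151,130,27.4 t [-12.29  21.    -9.43] r [0.002 0.004 0.751] cur 70.4
t=17.9 q [-0.18 -0.13  2.17 -0.    1.1  -1.41]
```

>>> send_rows(
  steps=[
    {"translation": [0, 0, -4], "delta_rot": [0, 0, 0], "jaw": 1},
    {"translation": [0, 0, -8], "delta_rot": [0, 0, 0.1], "jaw": 1},
    {"translation": [-1.5, 2.5, -9.5], "delta_rot": [0, 0, 0.22], "jaw": 1},
    {"translation": [-3.7, 6.3, -9.5], "delta_rot": [0, 0, 0.34], "jaw": 1},
    {"translation": [-5.9, 10.1, -9.5], "delta_rot": [0, 0, 0.46], "jaw": 1},
    {"translation": [-8.1, 13.9, -9.5], "delta_rot": [0, 0, 0.58], "jaw": 1},
    {"translation": [-10.3, 17.7, -9.5], "delta_rot": [0, 0, 0.7], "jaw": 1},
    {"translation": [-12.3, 21, -9.5], "delta_rot": [0, 0, 0.751], "jaw": 1},
  ],
)

```text
time: 18.7
tool_pos: [0.6394, 0.1532, 0.1279]
tool_rot: [0.0, 0.521, 0.854, 0.0]
contact_force: [0.3, -0.5, -1.0]
gripper_width: 0.181
grasp_force: 58.8
```

>>> send_rows(
  steps=[
    {"translation": [0, 0, 0], "delta_rot": [0, 0, 0], "jaw": 1},
    {"translation": [0, 0, 0], "delta_rot": [0, 0, 0], "jaw": 1},
    {"translation": [0, 0, 0], "delta_rot": [0, 0, 0], "jaw": 1},
    {"translation": [0, 0, 0], "delta_rot": [0, 0, 0], "jaw": 1},
    {"translation": [0, 0, 0], "delta_rot": [0, 0, 0], "jaw": 1},
    {"translation": [0, 0, 0], "delta_rot": [0, 0, 0], "jaw": 1},
    {"translation": [0, 0, 0], "delta_rot": [0, 0, 0], "jaw": 1},
    {"translation": [0, 0, 0], "delta_rot": [0, 0, 0], "jaw": 1},
  ],
)

```text
time: 19.5
tool_pos: [0.638, 0.1513, 0.1278]
tool_rot: [0.0, 0.52, 0.854, 0.0]
contact_force: [0.1, 0.5, -1.1]
gripper_width: 0.185
grasp_force: 59.0
```

```bash
python3 g.py 640,149,85,27.4; python3 -c "
from h import *
d=snap('wrist','w4')"
```

```text
640,149,85,27.4 t [-0.3   0.07  4.28] r [ 0.  0. -0.] cur 27.4
t=19.5 q [ 0.12  0.22  1.63  0.    1.29 -0.36]
```

View pics/w4.png

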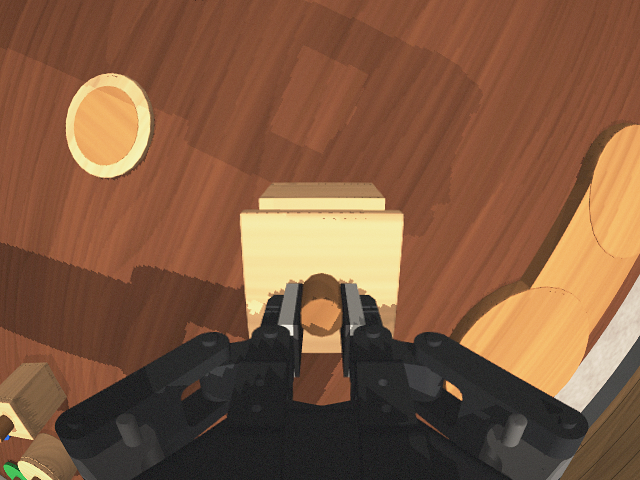

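The large square lid's edge, at about (242–403, 212), is parallel to the canister's rim, at about (259–385, 198), and centred on it. Lowering.

>>> send_rows(
  steps=[
    {"translation": [-0.3, 0.1, 0.8], "delta_rot": [0, 0, 0], "jaw": 1},
    {"translation": [-0.3, 0.1, 1.6], "delta_rot": [0, 0, 0], "jaw": 1},
    {"translation": [-0.3, 0.1, 2.4], "delta_rot": [0, 0, 0], "jaw": 1},
    {"translation": [-0.3, 0.1, 3.1], "delta_rot": [0, 0, 0], "jaw": 1},
    {"translation": [-0.3, 0.1, 3.7], "delta_rot": [0, 0, 0], "jaw": 1},
    {"translation": [-0.3, 0.1, 4.1], "delta_rot": [0, 0, 0], "jaw": 1},
    {"translation": [-0.3, 0.1, 4.3], "delta_rot": [0, 0, 0], "jaw": 1},
    {"translation": [-0.3, 0.1, 4.3], "delta_rot": [0, 0, 0], "jaw": 1},
  ],
)

```text
time: 20.35
tool_pos: [0.6407, 0.1494, 0.0852]
tool_rot: [0.0, 0.52, 0.854, 0.0]
contact_force: [-0.1, 0.4, 0.3]
gripper_width: 0.181
grasp_force: 59.0
```

```bash
python3 g.py 640,149,85,27.4
```

```text
640,149,85,27.4 t [-0.   -0.08  0.02] r [ 0.001  0.    -0.   ] cur 27.4
t=20.4 q [ 0.12  0.27  1.65  0.    1.22 -0.36]
```

>>> send_rows(
  steps=[
    {"translation": [0, -0.05, 0.05], "delta_rot": [0, 0, 0], "jaw": 1},
    {"translation": [0, -0.05, 0.1], "delta_rot": [0, 0, 0], "jaw": 1},
    {"translation": [0, -0.05, 0.1], "delta_rot": [0, 0, 0], "jaw": 2.5},
    {"translation": [0, -0.05, 0.1], "delta_rot": [0, 0, 0], "jaw": 3.5},
    {"translation": [0, -0.05, 0.1], "delta_rot": [0, 0, 0], "jaw": 5},
    {"translation": [0, -0.05, 0.1], "delta_rot": [0, 0, 0], "jaw": 5},
    {"translation": [0, -0.05, -2], "delta_rot": [0, 0, 0], "jaw": 5},
    {"translation": [0, -0.05, -6], "delta_rot": [0, 0, 0], "jaw": 5},
  ],
)

```text
time: 21.15
tool_pos: [0.6368, 0.1486, 0.1404]
tool_rot: [-0.004, 0.52, 0.854, -0.003]
contact_force: [0.0, 0.1, 1.5]
gripper_width: 0.586
grasp_force: 0.0
```

```bash
python3 g.py 380,400,260,67
```

```text
380,400,260,67 t [ 34.17 -11.35 -11.75] r [-0.007 -0.006 -0.691] cur 27.4
t=21.1 q [ 0.12  0.21  1.62 -0.    1.32 -0.36]
```

Now I move clear so I can check from the top and scene cameras.

>>> send_rows(
  steps=[
    {"translation": [0, 0, -5], "delta_rot": [0, 0, 0], "jaw": 5},
    {"translation": [2, -0.6, -9], "delta_rot": [0, 0, 0], "jaw": 5},
    {"translation": [6.5, -2, -12], "delta_rot": [0, 0, 0], "jaw": 5},
    {"translation": [11, -3.5, -12], "delta_rot": [0, 0, 0], "jaw": 5},
    {"translation": [15.5, -5, -12], "delta_rot": [0, 0, 0], "jaw": 5},
    {"translation": [20, -6.5, -12], "delta_rot": [0, 0, 0], "jaw": 5},
    {"translation": [24.5, -8, -12], "delta_rot": [0, 0, 0], "jaw": 5},
    {"translation": [29, -9.5, -12], "delta_rot": [0, 0, 0], "jaw": 5},
  ],
)

```text
time: 21.95
tool_pos: [0.4205, 0.3638, 0.2647]
tool_rot: [0.0, 0.52, 0.854, 0.0]
contact_force: [-0.1, 0.2, 0.3]
gripper_width: 0.586
grasp_force: 0.0
```

>>> send_rows(
  steps=[
    {"translation": [3, -1, 0], "delta_rot": [0, 0, 0], "jaw": 5},
    {"translation": [6, -3, 0], "delta_rot": [0, 0, 0], "jaw": 5},
    {"translation": [8, -6, 0], "delta_rot": [0, 0, 0], "jaw": 5},
    {"translation": [10, -9, 0], "delta_rot": [0, 0, 0], "jaw": 5},
    {"translation": [10, -9, 0], "delta_rot": [0, 0, 0], "jaw": 5},
    {"translation": [10, -9, 0], "delta_rot": [0, 0, 0], "jaw": 5},
    {"translation": [10, -9, 0], "delta_rot": [0, 0, 0], "jaw": 5},
    {"translation": [10, -9, 0], "delta_rot": [0, 0, 0], "jaw": 5},
  ],
)

```text
time: 22.75
tool_pos: [0.2972, 0.41, 0.2646]
tool_rot: [0.0, 0.52, 0.854, -0.0]
contact_force: [0.3, -0.4, -0.5]
gripper_width: 0.583
grasp_force: 0.0
```

```bash
python3 - <<'E'
from h import *
t=snap('top','top1'); s=snap('scene','scene1')
for n,x,y,zr in(('src',632.2,-141,60),('lrc',462.5,-292.2,50),('ssc',439.4,-150.2,68),('lsc',639,151,56)):
  for nm,d in(('T',t),('S',s)):
    c=cloud(d)*1000; m=np.hypot(c[...,0]-x,c[...,1]-y)<62
    P=c[m&(c[...,2]>20)&(c[...,2]<120)]
    Q=P[np.abs(P[:,2]-(zr+8.5))<3.5]; B=P[(P[:,2]>20)&(P[:,2]<zr-3)]
    K=P[P[:,2]>zr+25]; q=Q[:,:2].astype(np.float32)
    r=cv2.minAreaRect(q)
    print(n,nm,'top z %.1f'%np.median(Q[:,2]),'rect',np.round(r[0],1),np.round(r[1],1),round(r[2],1),'knob',np.round(K.mean(0),1))
E
```

```text
src T top z 68.0 rect [ 631.3 -140.2] [47.3 48.8] 42.8 knob [ 631.1 -140.4   93.2]
src S top z 67.8 rect [ 633.3 -142.5] [46.8 48.3] 32.9 knob [ 633.1 -142.9   92. ]
lrc T top z 58.1 rect [ 462.8 -290.5] [70.1 68.7] 88.1 knob [ 462.5 -291.    83.5]
lrc S top z 57.9 rect [ 462.7 -292.7] [70.3 70.1] 75.0 knob [ 463.8 -292.4   81.9]
ssc T top z 76.0 rect [ 439.3 -148.8] [49.5 47.9] 39.0 knob [ 440.2 -148.4  101.8]
ssc S top z 76.0 rect [ 440.4 -149.4] [46.9 52.3] 36.9 knob [ 441.3 -149.8   99.8]
lsc T top z 64.2 rect [639.2 152.1] [71. 70.] 27.5 knob [638.5 151.6  89.1]
lsc S top z 63.8 rect [640.3 151.2] [69.8 74.8] 26.4 knob [641.2 150.   88.2]
```

View pics/top1.png

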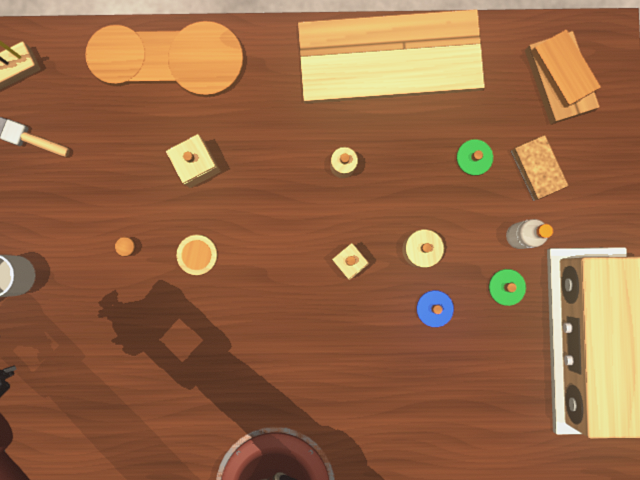

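View pics/scene1.png

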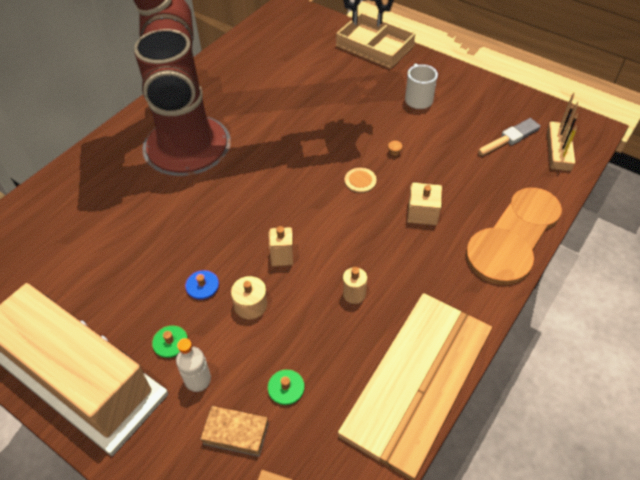

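All four lids are on in both views: knobs in the top view at (188,156), (345,158), (351,261) and (426,248). The plate tops are at the expected heights, and the lids sit within about 1.5 mm of the canister centres and about 1.5° of their edges. The coaster, drawer knob and coloured look-alikes haven't moved.

```bash
python3 -c "
from plant import *
print(job_done())"
```

```text
the job is handed in; nothing more can be done
None
```

The job is handed in: all four lids are seated on their own canisters, centred to about 1.5 mm with the square edges lined up by the camera check, in about 23 s of robot time.

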